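# Tea break at the desk: tin away, roll served with tongs

### The job

Tea is made: put the tea tin away standing upright in the open drawer of the little drawer unit and slide the drawer fully shut. Then pick up the tongs, close them on the bread roll and finish while holding it with the tongs, still, with its underside at least 10 cm above the desk; do not let go. Touch the roll only with the tongs, and leave the mug, the mouse and the sticky notes where they are.

Things in the scene. Friction and masses are not known exactly. Their poses are not given: they have to be found in the camera images.
- tin: round green tea tin with a brass lid, 50 mm diameter, 48 mm tall, about 0.12 kg, standing on the desk; origin at the centre of its underside, z up its axis
- unit: fixed dark wooden desktop drawer unit, 240 (x) x 200 (y) x 110 (z) mm, one drawer whose front faces the unit's -x (towards the robot); origin at the centre of its underside. The roof over the drawer begins 105 mm in front (-x) of the origin and the underside of the roof is 98 mm above the desk
- unit_drawer0 (a joint): drawer opening in m: 0 = fully shut, grows as the drawer slides out along the unit's -x; starts 0.11 to 0.15 open. It slides with about 1 N of friction and has no catch
- drawer_floor (a point): middle of the drawer's inner floor, moving with the drawer (axes as the unit's); 22 mm above the desk. The inside is 195 mm (x) x 158 mm (y) and its side walls rise 66 mm above the floor. The 15 mm thick front panel, outer face 119 mm in front (-x) of this point, has its top edge about 98 mm above the desk
- unit_drawer0_handle (a point): middle of the drawer's steel bar handle, moving with the drawer: an 11 mm thick bar 100 mm long along the unit's y, 35 mm in front of the drawer's outer face, 72 mm above the desk
- tongs: steel tongs lying on the desk, 190 mm long, 85 g, two flat arms 22-24 mm tall on edge. Origin: underside, midway between the black thumb grips (the balance point); x to the red tips 82 mm ahead, pivot 85 mm behind, z up. Grip from above across the thumb grips, 34 mm long, 58 mm over their outsides when open. Frame fixed to the right (-y) arm: it turns a few degrees as they are squeezed
- tongs_jaw (a joint): closing angle of the tongs in rad: 0 = open (tips 71 mm apart inside), grows as squeezed; 0.16 when closed on the roll. A spring holds them open, pushing on the thumb grips with 3.5 N when open, 5.5 N at the roll; 1 mm of squeeze at the grips closes the tips by 2 mm, and half of the grip force beyond the spring's reaches the tips
- tip_right (a point): middle of the inner face of the red tip on the right (-y) arm; tip pads are 30 mm long and 24 mm tall, this point is 12 mm above the tongs' underside
- tip_left (a point): the same on the left (+y), hinged arm
- board: loose light wooden snack board 140 x 140 x 12 mm lying on the desk, origin at the centre of its underside; the roll stands on it
- roll: small golden bread roll, round, 44 mm diameter, 38 mm tall with a domed top, about 35 g, firm; origin at the centre of its underside
- roll_center (a point): point on the roll's axis 16 mm above its underside, at the middle of its upright side, where the tongs should hold it
- mug: blue ceramic mug, 76 mm diameter, 85 mm tall; leave alone; origin under its centre
- mouse: black computer mouse 100 x 60 x 28 mm; leave alone; origin under its centre
- notes: block of yellow and pink sticky notes 75 x 75 x 22 mm; leave alone; origin under its centre
Mind the look-alikes: they are no part of the job. There is more than one size of the tin; the job needs the largest.

How it is judged:
By the outcome, as a careful person would: the job done as asked, in the order asked, and still so for the second after the job is handed in, while the arm keeps its last pose, push and grip.
It also fails if it takes over 67 s, if anything falls off the work surface, if the arm or the gripper's body presses on something with over 40 N, if the wrist force passes 120 N, or if a joint passes its speed limit or range.

### The arm

A 6-joint arm with a two-finger parallel gripper is mounted at the origin on the work surface. World frame = base frame: x ahead of the robot, y to its left, z up, the work surface at z = 0. Lengths are in m, angles in rad, forces in N, time in s.
With the tool pointing down it reaches from about 0.375 to 0.825 m from the base axis. Payload 5.5 kg.
Tool frame: the origin (TCP) lies midway between the tips of the shut fingers; the grasp point (between the pads) lies 19 mm behind it; z points along the fingers, y is the line along which they close (so a half turn about z gives the same grasp; the last joint's range is limited). The gripper opens to 85 mm and grips with 20 to 120 N. Pads are 22 mm wide; open, the fingers measure 114 mm over their backs; the gripper's body (76 mm by 85 mm) begins 54 mm behind the grasp point. The pads swing forward as they close: fully open they stand 13 mm farther back than shut.
Start: joints at [1.325, 0.314, -0.047, 1.21, 0, 1.571], TCP at [0.146, 0.582, 0.231] pointing down, gripper open.
Joint ranges: [-2.67, 2.67], [-0.69, 1.73], [-1.03, 1.25], [-2.08, 2.16], [-1.42, 1.45], [-3.14, 3.14]. Speed limits (rad/s): [2.39, 2.39, 3.01, 3.14, 3.14, 3.14].

### API

Orientations are given as a 3x3 rotation matrix whose columns are the frame's x, y, z axes.
In Python, from bench import get_obs, grab_frame, sign_off gives the robot as it stands.
- The arm moves only by the tool move_arm, never from a script. Its argument "series" is a list that holds one entry, the list of rows, each a list of 7 numbers: the shift along the tool's x, y, z in cm, then the turn, a rotation vector about the tool's x, y, z in rad, then the opening in per cent of the stroke, from 0 (shut) to 100 (fully open). In form: [[[dx, dy, dz, rx, ry, rz, jaw], ...]]. A call has exactly 10 rows; each row is the pose to reach, as a shift and turn from the pose commanded when the call began, along the tool's axes at that moment; what a row does not reach only later rows make up. A row lasts 1/12 s, in which the tool goes at most 41.7 mm and 7.16 degrees, less where a joint would pass 70% of its speed; a pose out of reach is approached as far as the arm can. A call with a gripper value outside its range is refused whole. The fingers move at their own pace and stop on an object; "force" is the grip in N (left out, the last holds). Time passes only in rows, so rows that repeat a pose let the fingers close, or fill a call up. It gives the time, the measured TCP pose, the force, the opening and the grip force at its end, in the units of the state.
- get_obs(): the state, without advancing time (a new reading comes with each control period).
- grab_frame(name): name is "scene" or "side" or "wrist"; returns a dict with "color" (384x512x3 uint8, blue, green, red), "mtx" (3x3 intrinsics, pixels), "camera_from_world" (4x4, takes a point from world to camera coordinates); the wrist camera has in their place "T_tool_cam" (4x4, takes a point from camera to tool coordinates, whose origin is the TCP and whose axes are the flange's). Camera axes: x right, y down, z forward; pixel columns grow to the right and rows downward; lengths in m; the calibration is good to about 2 mm. A picture is of the moment at which its call begins: read the wrist's pose just before it. There is no depth.
- sign_off(): hands the job in; it is judged then, once.
The state is a dict: "t": time; "joint_pos": joint angles; "dq": joint speeds; "joint_torque": joint torques, N m; "tool_pos": TCP position; "eef_rot": TCP orientation; "contact_force": force on the tool from outside, world axes, zero at the start; "wrist_torque": the same for the moment, N m; "gripper_width": finger opening in m; "finger_force": force on a finger pad.
Only numpy, scipy, OpenCV 4.12 (cv2) and the standard library are available. Lean on these libraries where they do the work, as an engineer would, in place of code of your own. Each camera call takes 0.05 s, during which the arm holds its last target. There are 200 camera calls.

## Working session

There is one attempt and no reset: what is moved stays moved. The work goes in short steps, Python scripts to look and compute and a tool call to move; the robot and the scene stay as the last step left them, time stands still between calls to the robot, and variables do not carry over. Pictures are saved under pics/ and viewed, at most 10 in all, crops included, and the job is handed in when it is done.

Besides the shell and the picture viewer there is one more tool, called after "Request:" as name(argument=value, ...) on one line, values as JSON. move_arm: Moves the arm, as the interface text tells. Its arguments: {"type":"object","properties":{"series":{"type":"array","items":{"type":"array","items":{"type":"array","items":{"type":"number"}}}},"force":{"type":"number"}},"required":["series"]}

```bash
mkdir -p pics
cat > h.py <<'E'
import numpy as np, cv2
from bench import get_obs, grab_frame, sign_off
def ray(f,uv,obs=None):
    K=np.array(f["mtx"]); d=np.linalg.inv(K)@np.array([uv[0],uv[1],1.])
    if "camera_from_world" in f:
        T=np.linalg.inv(np.array(f["camera_from_world"]))
    else:
        W=np.eye(4); W[:3,:3]=obs["eef_rot"]; W[:3,3]=obs["tool_pos"]; T=W@np.array(f["T_tool_cam"])
    return T[:3,3],T[:3,:3]@d
def onz(f,uv,z,obs=None):
    o,d=ray(f,uv,obs); return o+d*(z-o[2])/d[2]
E
python3 - <<'E'
from h import *
o=get_obs(); print({k:np.round(v,3).tolist() for k,v in o.items()})
a=grab_frame("scene");b=grab_frame("side")
cv2.imwrite("pics/scene.png",cv2.resize(a["color"],(800,600)));cv2.imwrite("pics/side.png",cv2.resize(b["color"],(800,600)))
for f in(a,b): print(np.linalg.inv(np.array(f["camera_from_world"])).round(3)[:3])
import pickle; pickle.dump((a,b),open("f0.pkl","wb"))
E
```

```text
{'t': 0.0, 'joint_pos': [1.325, 0.314, -0.048, 1.21, 0.0, 1.571], 'dq': [-0.001, -0.001, 0.001, -0.001, -0.001, -0.001], 'joint_torque': [0.001, -53.958, 33.975, 0.019, 0.0, 0.0], 'tool_pos': [0.146, 0.581, 0.23], 'eef_rot': [[-0.97, 0.243, -0.0], [0.243, 0.97, -0.002], [0.0, -0.002, -1.0]], 'contact_force': [0.166, 0.443, 0.224], 'wrist_torque': [0.001, 0.004, 0.0], 'finger_force': 0.0, 'gripper_width': 0.086}
[[-0.336  0.624 -0.706  1.314]
 [ 0.942  0.208 -0.264  0.279]
 [-0.018 -0.753 -0.657  0.759]]
[[-0.936 -0.277  0.215  0.358]
 [-0.351  0.724 -0.594  0.601]
 [ 0.009 -0.632 -0.775  0.843]]
```

View pics/scene.png

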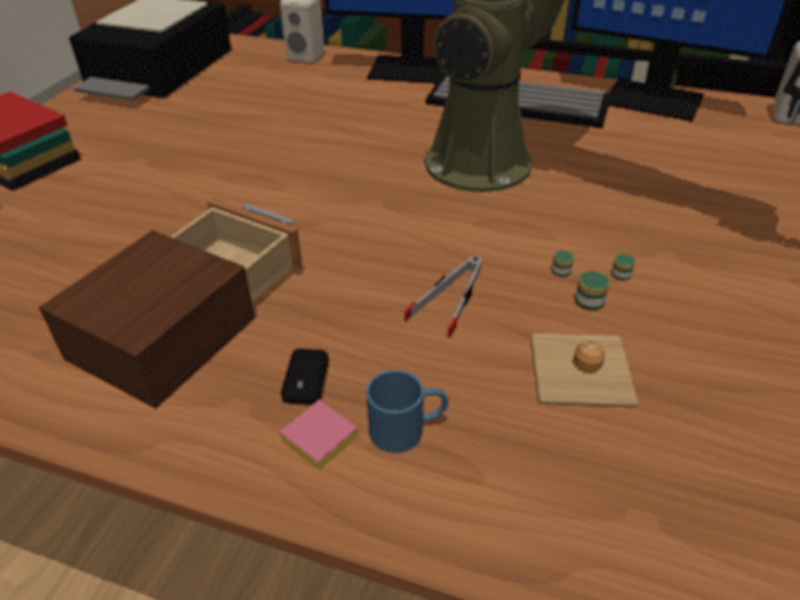

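View pics/side.png

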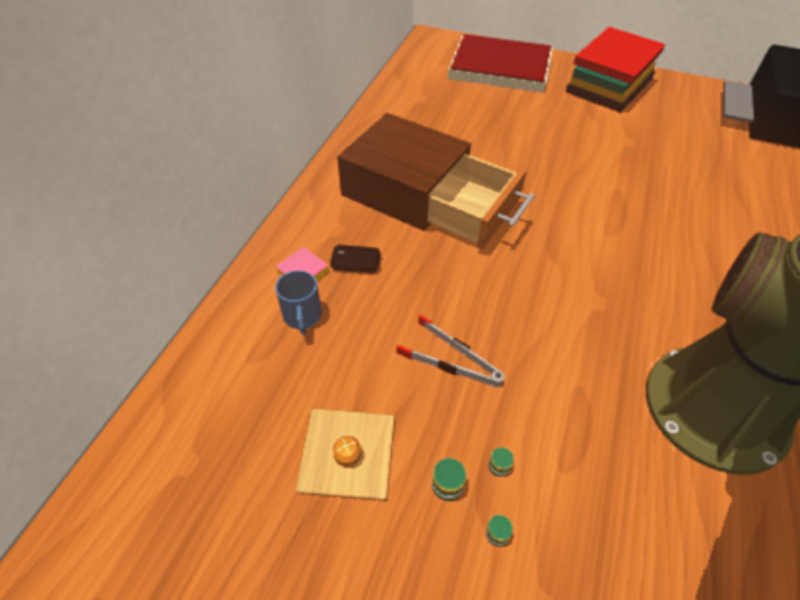

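Both views show three green tins. In the scene view they are at (592,290), which is clearly the largest, (563,262) and (624,266). In the side view they are at (450,477) large, (501,460) and (500,528). The tongs, the roll on its board, and the unit with its drawer open are also visible. I choose the large tin.

Run:
```python
from h import *
import pickle
a,b=pickle.load(open("f0.pkl","rb"))
def tri(ua,ub):
    (o1,d1),(o2,d2)=ray(a,ua),ray(b,ub); M=np.c_[d1,-d2]; s=np.linalg.lstsq(M,o2-o1,rcond=None)[0]
    p,q=o1+s[0]*d1,o2+s[1]*d2; return ((p+q)/2).round(3),round(float(np.linalg.norm(p-q)),4)
s=.64
def blobs(f,lo,hi,box,n=60):
    h=cv2.cvtColor(f["color"],cv2.COLOR_BGR2HSV); m=cv2.inRange(h,lo,hi); mm=np.zeros_like(m); x0,y0,x1,y1=[int(v*s) for v in box]; mm[y0:y1,x0:x1]=m[y0:y1,x0:x1]
    N,_,st,c=cv2.connectedComponentsWithStats(mm); return [(c[i].round(1),st[i].tolist()) for i in range(1,N) if st[i][4]>=n]
for nm,f,box in(("scene",a,(540,230,650,320)),("side",b,(420,430,530,560))):
    print("green",nm)
    for c,st in blobs(f,(50,80,30),(95,255,255),box,20): print(c,st,onz(f,c,.048).round(3))
for nm,f,box in(("scene",a,(380,290,480,350)),("side",b,(380,300,450,370))):
    print("red",nm)
    for lo,hi in (((0,170,60),(5,255,255)),((174,150,60),(180,255,255))):
        for c,st in blobs(f,lo,hi,box,5): print(c,st,onz(f,c,.012).round(3))
P=lambda x,y:(x*s,y*s)
print("pivot",tri(P(476,261),P(498,378)),onz(a,P(476,261),.02),onz(b,P(498,378),.02))
print("roll",tri(P(590,354),P(347,448)), onz(a,P(590,350),.04),onz(b,P(347,449),.04))
print("board",[onz(b,P(*p),.012).round(3) for p in((312,408),(394,416),(387,499),(297,491))])
print("handle",[onz(a,P(*p),.072).round(3) for p in((246,207),(292,221))],[onz(b,P(*p),.072).round(3) for p in((531,196),(514,221))])
print("unit top",[onz(a,P(*p),.11).round(3) for p in((153,233),(254,268),(43,310),(146,360))],[onz(b,P(*p),.11).round(3) for p in((470,150),(428,192),(388,115),(339,157))])
print("front top",[onz(a,P(*p),.098).round(3) for p in((209,205),(297,234))],[onz(b,P(*p),.098).round(3) for p in((524,175),(482,221))])
print("mug",onz(b,P(298,288),.085),"mouse",onz(b,P(356,255),.028))
```

```text
green scene
[360.5 163.7] [356, 161, 10, 6, 40] [0.34  0.231 0.048]
[399.5 166. ] [395, 164, 10, 5, 42] [0.318 0.33  0.048]
[380.1 178.9] [372, 175, 17, 9, 115] [0.389 0.288 0.048]
green side
[321.2 292.7] [315, 287, 13, 13, 125] [0.324 0.237 0.048]
[287.5 302.9] [278, 294, 20, 19, 292] [0.391 0.288 0.048]
[319.9 337.2] [313, 330, 15, 15, 169] [0.302 0.336 0.048]
red scene
[260.8 199.2] [259, 194, 6, 11, 32] [0.521 0.011 0.012]
[288.8 208.9] [287, 204, 5, 11, 31] [0.533 0.089 0.012]
red side
[271.  204.6] [268, 202, 9, 6, 21] [0.526 0.009 0.012]
[258.3 224.6] [254, 221, 9, 8, 39] [0.537 0.088 0.012]
pivot (array([0.363, 0.086, 0.018]), 0.0001) [0.36500396 0.08632195 0.02      ] [0.36301183 0.08705001 0.02      ]
roll (array([0.551, 0.303, 0.037]), 0.0029) [0.54663826 0.3036183  0.04      ] [0.54964468 0.30443135 0.04      ]
board [array([0.64 , 0.249, 0.012]), array([0.507, 0.214, 0.012]), array([0.468, 0.345, 0.012]), array([0.6  , 0.382, 0.012])]
handle [array([ 0.406, -0.34 ,  0.072]), array([ 0.421, -0.239,  0.072])] [array([ 0.406, -0.341,  0.072]), array([ 0.422, -0.252,  0.072])]
unit top [array([ 0.574, -0.415,  0.11 ]), array([ 0.605, -0.21 ,  0.11 ]), array([ 0.79 , -0.455,  0.11 ]), array([ 0.828, -0.253,  0.11 ])] [array([ 0.562, -0.398,  0.11 ]), array([ 0.603, -0.231,  0.11 ]), array([ 0.78 , -0.458,  0.11 ]), array([ 0.821, -0.27 ,  0.11 ])]
front top [array([ 0.456, -0.383,  0.098]), array([ 0.487, -0.195,  0.098])] [array([ 0.433, -0.371,  0.098]), array([ 0.479, -0.2  ,  0.098])]
mug [0.7455743  0.07475772 0.085     ] mouse [ 0.70488922 -0.08530864  0.028     ]
```

```bash
cat >> h.py <<'E'
from scipy.spatial.transform import Rotation as Ro
def Rdown(yaw):
    c,s=np.cos(yaw),np.sin(yaw); y=np.array([c,s,0]); z=np.array([0,0,-1.]); return np.c_[np.cross(y,z),y,z]
def step(*targets,obs=None):
    "targets (x,y,z,yawdeg of tool y): shift cm + rotvec from the current pose"
    o=obs or get_obs(); R=np.array(o["eef_rot"]); p=np.array(o["tool_pos"])
    print("t",round(o["t"],2),"tcp",p.round(3),"yaw",np.degrees(np.arctan2(R[1,1],R[0,1])).round(1),"q",np.round(o["joint_pos"],2),"F",np.round(o["contact_force"],1),"w",round(float(o["gripper_width"]),4),"ff",np.round(o["finger_force"],1))
    for x,y,z,w in targets:
        print((R.T@(np.array([x,y,z])-p)*100).round(2), Ro.from_matrix(R.T@Rdown(np.radians(w))).as_rotvec().round(3))
E
python3 -c "
from h import *
step((.39,.288,.2,95),(.36,.27,.2,95))"
```

```text
t 0.1 tcp [0.146 0.581 0.231] yaw 75.9 q [ 1.32  0.31 -0.05  1.21  0.    1.57] F [-0.9  1.3 -1.3] w 0.0856 ff 0.0
[-30.82 -22.52   3.09] [-0.001 -0.    -0.333]
[-28.35 -25.     3.09] [-0.001 -0.    -0.333]
```

Request:
move_arm(series=[[[-3.1,-2.3,0.3,0,0,-0.033,100],[-6.2,-4.5,0.6,0,0,-0.067,100],[-9.3,-6.8,0.9,0,0,-0.1,100],[-12.3,-9.0,1.2,0,0,-0.133,100],[-15.4,-11.3,1.5,0,0,-0.167,100],[-18.5,-13.5,1.9,0,0,-0.2,100],[-21.6,-15.8,2.2,0,0,-0.233,100],[-24.7,-18.0,2.5,0,0,-0.267,100],[-27.7,-20.3,2.8,0,0,-0.3,100],[-30.8,-22.5,3.1,0,0,-0.333,100]]])

```text
t: 0.93
tool_pos: [0.3904, 0.2869, 0.2]
eef_rot: [[-0.996, -0.089, -0.0], [-0.089, 0.996, -0.0], [0.0, -0.0, -1.0]]
contact_force: [1.0, 1.4, 0.2]
gripper_width: 0.0852
finger_force: 0.0
```

Run:
```python
from h import *
o=get_obs(); f=grab_frame("wrist"); im=f["color"]; cv2.imwrite("pics/w1.png",im)
h=cv2.cvtColor(im,cv2.COLOR_BGR2HSV); m=cv2.inRange(h,(50,80,30),(95,255,255))
N,_,st,c=cv2.connectedComponentsWithStats(m)
for i in range(1,N):
    if st[i][4]>80:
        q=[onz(f,u,.048,o) for u in((st[i][0],c[i][1]),(st[i][0]+st[i][2],c[i][1]))]
        print(c[i].round(1),st[i].tolist(),onz(f,c[i],.048,o).round(4),np.linalg.norm(q[0]-q[1]).round(3))
step((.39,.288,.02,95),obs=o)
```

```text
[307.  98.] [292, 83, 31, 31, 749] [0.3001 0.33   0.048 ] 0.032
[213.3 110.7] [199, 96, 30, 31, 713] [0.3215 0.2337 0.048 ] 0.032
[260.2 177.7] [240, 158, 41, 40, 1285] [0.3889 0.2895 0.048 ] 0.046
t 0.93 tcp [0.39  0.287 0.2  ] yaw 95.1 q [ 0.63  0.11 -0.37  1.09  0.    0.54] F [1.  1.4 0.2] w 0.0852 ff 0.0
[ 0.03  0.11 18.  ] [-0.    -0.     0.002]
```

View pics/w1.png

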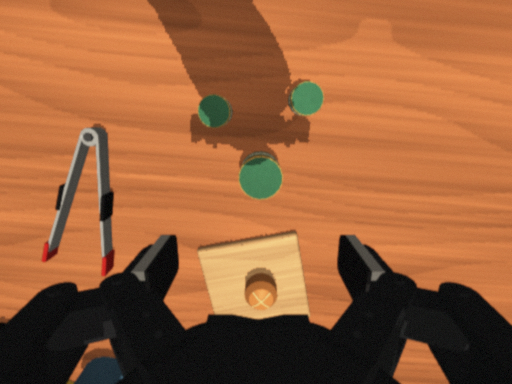

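The wrist view shows the large tin at (260,178). It measures about 46–50 mm, while the two decoys at (307,98) and (213,111) measure 32 mm. The choice is confirmed at (0.390, 0.289).

Request:
move_arm(series=[[[0,0.2,3.5,0,0,0,100],[0,0.2,7.0,0,0,0,100],[0,0.2,10.5,0,0,0,100],[0,0.2,13.5,0,0,0,100],[0,0.2,16.2,0,0,0,100],[0,0.2,18.2,0,0,0,100],[0,0.2,18.2,0,0,0,40],[0,0.2,18.2,0,0,0,40],[0,0.2,18.2,0,0,0,40],[0,0.2,18.2,0,0,0,40]]], force=40)

```text
t: 1.82
tool_pos: [0.3909, 0.2917, 0.0199]
eef_rot: [[-0.996, -0.087, 0.002], [-0.087, 0.996, 0.001], [-0.002, 0.001, -1.0]]
contact_force: [-0.2, -0.6, -1.3]
gripper_width: 0.0489
finger_force: 41.4
```

```bash
python3 -c "
from h import *
step((.45,.0,.2,80.5),(.515,-.31,.2,80.5))"
```

```text
t 1.82 tcp [0.391 0.292 0.02 ] yaw 95.0 q [ 0.64  0.3  -0.6   0.67 -0.    0.55] F [-0.2 -0.6 -1.3] w 0.0489 ff 41.4
[ -3.38 -29.55 -18.04] [0.002 0.002 0.253]
[ -7.16 -61.   -18.07] [0.002 0.002 0.253]
```

Request:
move_arm(series=[[[0,0,-3.5,0,0,0,40],[0,0,-7.0,0,0,0,40],[-0.3,-2.5,-10.5,0,0,0,40],[-0.7,-5.5,-13.5,0,0,0.03,40],[-1.2,-9,-16,0,0,0.07,40],[-1.6,-13,-18,0,0,0.11,40],[-2.2,-17,-18,0,0,0.15,40],[-2.6,-21,-18,0,0,0.19,40],[-3.0,-25,-18,0,0,0.22,40],[-3.4,-29,-18,0,0,0.253,40]]])

```text
t: 2.65
tool_pos: [0.4495, 0.0038, 0.2005]
eef_rot: [[-0.986, 0.166, 0.004], [0.166, 0.986, 0.0], [-0.004, 0.001, -1.0]]
contact_force: [1.0, 0.2, -1.4]
gripper_width: 0.0487
finger_force: 42.2
```

```bash
python3 -c "
from h import *
step((.43,-.28,.22,80.5))"
```

```text
t 2.65 tcp [0.45  0.004 0.2  ] yaw 80.4 q [ 0.01  0.04 -0.45  1.08  0.    0.18] F [ 1.   0.2 -1.4] w 0.0487 ff 42.2
[ -2.8  -28.31  -1.97] [ 0.001  0.004 -0.001]
```

Request:
move_arm(series=[[[-1.0,-3,-0.2,0,0,0,40],[-2,-6,-0.5,0,0,0,40],[-3,-9,-0.8,0,0,0,40],[-4,-12,-1,0,0,0,40],[-5,-15,-1.3,0,0,0,40],[-6,-18,-1.6,0,0,0,40],[-7,-21,-1.8,0,0,0,40],[-8,-24,-2,0,0,0,40],[-9,-27,-2,0,0,0,40],[-9.9,-29.2,-2,0,0,0,40]]])

```text
t: 3.48
tool_pos: [0.4987, -0.3015, 0.2202]
eef_rot: [[-0.986, 0.166, 0.002], [0.166, 0.986, -0.002], [-0.003, -0.002, -1.0]]
contact_force: [1.3, -0.2, -1.9]
gripper_width: 0.0487
finger_force: 42.2
```

Run:
```python
from h import *
o=get_obs(); f=grab_frame("wrist"); cv2.imwrite("pics/w2.png",f["color"])
step((.521,-.311,.2,80.5),obs=o)
```

```text
t 3.48 tcp [ 0.499 -0.302  0.22 ] yaw 80.4 q [-0.54  0.28 -0.11  1.17 -0.   -0.38] F [ 1.3 -0.2 -1.9] w 0.0487 ff 42.2
[-2.36 -0.56  2.03] [-0.002  0.003 -0.001]
```

View pics/w2.png

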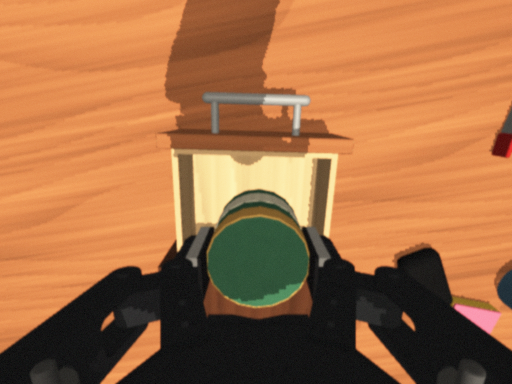

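The wrist view shows the handle bar from (205,98) to (309,100) and the front panel's top edge from (160,135) to (353,140). The panel's inner edge is near row 152.

Run:
```python
from h import *
o=get_obs(); f=grab_frame("wrist")
p=lambda u,z:onz(f,u,z,o)
hl,hr=p((205,98),.072),p((309,101),.072); m=(hl+hr)/2
print("handle",m.round(4),np.linalg.norm(hl-hr))
yw=np.degrees(np.arctan2(*(hr-hl)[[1,0]])); print("yaw y",yw)
for u in((160,135),(353,140),(160,148),(353,152)): print(u,p(u,.098).round(4))
a,b=p((160,148),.098),p((353,152),.098); print(np.linalg.norm(a-b), np.degrees(np.arctan2(*(b-a)[[1,0]])))
```

```text
handle [ 0.4169 -0.2924  0.072 ] 0.10655357656089043
yaw y 78.75091682977636
(160, 135) [ 0.4345 -0.3905  0.098 ]
(353, 140) [ 0.4705 -0.207   0.098 ]
(160, 148) [ 0.4466 -0.3939  0.098 ]
(353, 152) [ 0.4822 -0.2078  0.098 ]
0.18938220962243366 79.17196033985879
```

```bash
python3 -c "
from h import *
step((.53,-.3135,.15,79.3),(.53,-.3135,.044,79.3))"
```

```text
t 3.58 tcp [ 0.499 -0.302  0.22 ] yaw 80.3 q [-0.54  0.28 -0.11  1.17 -0.   -0.37] F [-0.   0.9 -1. ] w 0.0487 ff 42.3
[-3.21 -0.56  6.98] [-0.002  0.003  0.017]
[-3.18 -0.54 17.58] [-0.002  0.003  0.017]
```

Request:
move_arm(series=[[[-1.6,-0.3,1.5,0,0,0.01,40],[-3.2,-0.55,3.5,0,0,0.017,40],[-3.2,-0.55,6.5,0,0,0.017,40],[-3.2,-0.55,9,0,0,0.017,40],[-3.2,-0.55,11.5,0,0,0.017,40],[-3.2,-0.55,13.5,0,0,0.017,40],[-3.2,-0.55,15.2,0,0,0.017,40],[-3.2,-0.55,16.5,0,0,0.017,40],[-3.2,-0.55,17.2,0,0,0.017,40],[-3.2,-0.55,17.6,0,0,0.017,40]]])

```text
t: 4.42
tool_pos: [0.5287, -0.3087, 0.0423]
eef_rot: [[-0.983, 0.181, -0.0], [0.181, 0.983, 0.0], [0.0, 0.0, -1.0]]
contact_force: [-0.2, -0.1, -1.2]
gripper_width: 0.0486
finger_force: 42.3
```

Request:
move_arm(series=[[[0,0,0.1,0,0,0,40],[0,0,0.15,0,0,0,40],[0,0,0.15,0,0,0,60],[0,0,0.15,0,0,0,75],[0,0,0.15,0,0,0,90],[0,0,0.15,0,0,0,95],[0,0,0.15,0,0,0,95],[0,0,-0.5,0,0,0,95],[0,0,-1.8,0,0,0,95],[0,0,-4,0,0,0,95]]])

```text
t: 5.25
tool_pos: [0.5273, -0.3085, 0.081]
eef_rot: [[-0.983, 0.182, -0.004], [0.182, 0.983, 0.002], [0.004, 0.001, -1.0]]
contact_force: [-0.1, -0.2, 0.9]
gripper_width: 0.0808
finger_force: 0.0
```

Request:
move_arm(series=[[[0,0,-3,0,0,0,95],[1,0,-6,0,0,0,95],[4,0,-9,0,0,0,95],[7,0,-10,0,0,0,80],[9,0,-10,0,0,0,60],[9,0,-10,0,0,0,40],[9,0,-10,0,0,0,20],[9,0,-10,0,0,0,0],[9,0,-10,0,0,0,0],[9,0,-10,0,0,0,0]]])

```text
t: 6.08
tool_pos: [0.441, -0.2931, 0.1819]
eef_rot: [[-0.983, 0.181, -0.0], [0.181, 0.983, 0.0], [0.0, 0.0, -1.0]]
contact_force: [-0.1, -1.3, 1.1]
gripper_width: 0.0002
finger_force: 0.0
```

Run:
```python
from h import *
o=get_obs(); f=grab_frame("wrist"); cv2.imwrite("pics/w3.png",f["color"])
step((.38,-.286,.19,79.3),(.38,-.286,.06,79.3),(.39,-.288,.06,79.3),obs=o)
```

```text
t 6.08 tcp [ 0.441 -0.293  0.182] yaw 79.6 q [-0.59  0.21 -0.3   1.06  0.   -0.4 ] F [-0.1 -1.3  1.1] w 0.0002 ff 0.0
[ 6.13 -0.41 -0.81] [ 0.    -0.     0.004]
[ 6.12 -0.42 12.19] [ 0.    -0.     0.004]
[ 5.1  -0.43 12.19] [ 0.    -0.     0.004]
```

View pics/w3.png

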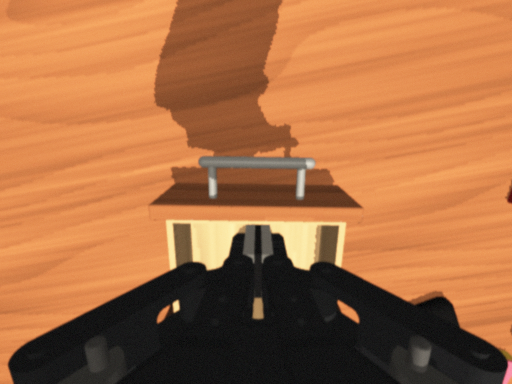

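Request:
move_arm(series=[[[3,-0.2,0,0,0,0,0],[5.8,-0.4,0,0,0,0,0],[5.8,-0.4,3,0,0,0,0],[5.8,-0.4,6,0,0,0,0],[5.8,-0.4,9,0,0,0,0],[5.8,-0.4,11.5,0,0,0,0],[5.8,-0.4,12.3,0,0,0,0],[5.8,-0.4,12.3,0,0,0,0],[5.8,-0.4,12.3,0,0,0,0],[5.8,-0.4,12.3,0,0,0,0]]])

```text
t: 6.97
tool_pos: [0.3839, -0.2872, 0.0607]
eef_rot: [[-0.983, 0.182, 0.002], [0.182, 0.983, -0.001], [-0.002, -0.001, -1.0]]
contact_force: [0.6, -0.5, 1.1]
gripper_width: 0.0003
finger_force: 0.0
```

Run:
```python
from h import *
o=get_obs(); f=grab_frame("side"); g=grab_frame("scene")
cv2.imwrite("pics/s2.png",np.hstack([cv2.resize(f["color"][60:180,200:360],(400,300)),cv2.resize(g["color"][110:230,80:240],(400,300))]))
step((.39,-.288,.06,79.3),obs=o)
```

```text
t 6.97 tcp [ 0.384 -0.287  0.061] yaw 79.5 q [-0.64  0.23 -0.58  0.76  0.   -0.46] F [ 0.6 -0.5  1.1] w 0.0003 ff 0.0
[-0.62  0.03  0.07] [-0.001  0.002  0.004]
```

View pics/s2.png

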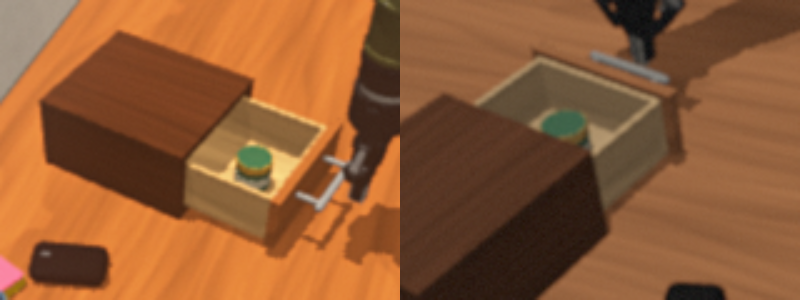

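The tin is standing upright in the drawer at (255,160), and the closed fingers are in front of the handle. Next I push the drawer shut.

Request:
move_arm(series=[[[-0.8,0,0.5,0,0,0,0],[-1.4,0,0.7,0,0,0,0],[-2.0,0,0.7,0,0,0,0],[-2.9,0,0.7,0,0,0,0],[-4.0,0,0.7,0,0,0,0],[-5.2,0,0.7,0,0,0,0],[-6.4,0,0.7,0,0,0,0],[-7.6,0,0.7,0,0,0,0],[-8.8,0,0.7,0,0,0,0],[-10,0,0.7,0,0,0,0]]])

```text
t: 7.9
tool_pos: [0.4823, -0.3049, 0.0522]
eef_rot: [[-0.983, 0.182, -0.0], [0.182, 0.983, -0.0], [0.0, -0.0, -1.0]]
contact_force: [-1.4, -1.3, 0.2]
gripper_width: 0.0002
finger_force: 0.8
```

Request:
move_arm(series=[[[-0.9,0,0,0,0,0,0],[-1.7,0,0,0,0,0,0],[-2.4,0,0,0,0,0,0],[-3.0,0,0,0,0,0,0],[-3.4,0,0,0,0,0,0],[-3.7,0,0,0,0,0,0],[-3.9,0,0,0,0,0,0],[-4.0,0,0,0,0,0,0],[-4.0,0,0,0,0,0,0],[-4.0,0,0,0,0,0,0]]])

```text
t: 8.73
tool_pos: [0.5204, -0.3118, 0.0524]
eef_rot: [[-0.983, 0.182, 0.001], [0.182, 0.983, 0.0], [-0.0, 0.0, -1.0]]
contact_force: [-0.4, -0.3, -0.2]
gripper_width: 0.0003
finger_force: 0.0
```

Run:
```python
from h import *
o=get_obs(); step(obs=o); f=grab_frame("side")
cv2.imwrite("pics/s3.png",np.hstack([cv2.resize(f["color"][60:180,200:360],(640,480))]))
```

```text
t 8.73 tcp [ 0.52  -0.312  0.052] yaw 79.5 q [-0.54  0.45 -0.28  0.84  0.   -0.36] F [-0.4 -0.3 -0.2] w 0.0003 ff 0.0
```

Request:
move_arm(series=[[[-0.15,0,0,0,0,0,0],[-0.3,0,0,0,0,0,0],[-0.45,0,0,0,0,0,0],[-0.6,0,0,0,0,0,0],[-0.7,0,0,0,0,0,0],[-0.8,0,0,0,0,0,0],[-0.9,0,0,0,0,0,0],[-1.0,0,0,0,0,0,0],[-1.1,0,0,0,0,0,0],[-1.2,0,0,0,0,0,0]]])

```text
t: 9.62
tool_pos: [0.5209, -0.3119, 0.0518]
eef_rot: [[-0.983, 0.184, -0.02], [0.184, 0.983, 0.003], [0.02, -0.001, -1.0]]
contact_force: [-36.3, 6.9, 29.6]
gripper_width: 0.0002
finger_force: 18.7
```

Run:
```python
from h import *
o=get_obs(); step(obs=o); f=grab_frame("side")
cv2.imwrite("pics/s3.png",cv2.resize(f["color"][60:180,200:360],(640,480)))
```

```text
t 9.62 tcp [ 0.521 -0.312  0.052] yaw 79.4 q [-0.54  0.47 -0.25  0.87 -0.01 -0.35] F [-36.3   6.9  29.6] w 0.0002 ff 18.7
```

View pics/s3.png

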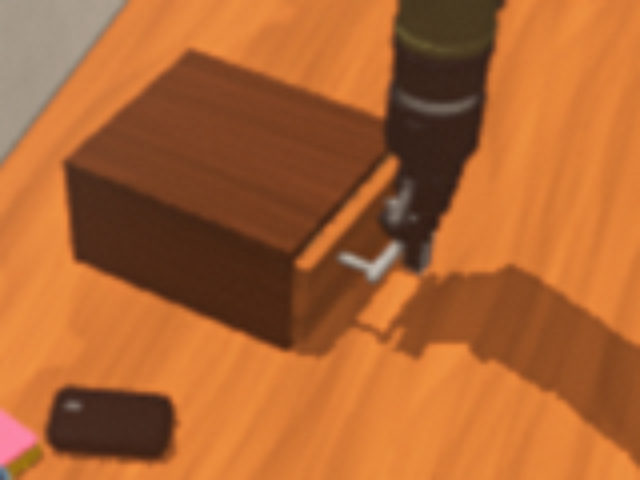

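Request:
move_arm(series=[[[0.5,0,0,0,0,0,0],[1.0,0,0,0,0,0,0],[2.5,0,0,0,0,0,0],[4.5,0,0,0,0,0,0],[6.5,0,-1,0,0,0,0],[8.5,0,-4,0,0,0,0],[9.5,0,-7.5,0,0,0,0],[9.5,0,-11,0,0,0,0],[9.5,1,-14.5,0,0,0,0],[9.5,4,-16,0,0,0,20]]])

```text
t: 10.5
tool_pos: [0.4481, -0.2608, 0.2176]
eef_rot: [[-0.983, 0.186, 0.007], [0.186, 0.983, -0.005], [-0.008, -0.004, -1.0]]
contact_force: [1.7, -0.3, -0.1]
gripper_width: 0.011
finger_force: 0.0
```

```bash
python3 -c "
from h import *
step((.447,.068,.22,77.2))"
```

```text
t 10.5 tcp [ 0.448 -0.261  0.218] yaw 79.3 q [-0.53  0.16 -0.28  1.13 -0.   -0.34] F [ 1.7 -0.3 -0.1] w 0.011 ff 0.0
[ 6.21 32.28 -0.41] [-0.004  0.008  0.037]
```

Request:
move_arm(series=[[[0.6,3.2,-0.4,0,0,0,100],[1.2,6.4,-0.4,0,0,0.01,100],[1.9,9.7,-0.4,0,0,0.01,100],[2.5,13,-0.4,0,0,0.02,100],[3.1,16.2,-0.4,0,0,0.02,100],[3.7,19.5,-0.4,0,0,0.03,100],[4.4,22.8,-0.4,0,0,0.03,100],[5.0,26,-0.4,0,0,0.037,100],[5.6,29.2,-0.4,0,0,0.037,100],[6.2,32.3,-0.4,-0.004,0.008,0.037,100]]])

```text
t: 11.33
tool_pos: [0.4438, 0.0735, 0.2168]
eef_rot: [[-0.976, 0.218, -0.005], [0.218, 0.976, 0.006], [0.006, 0.005, -1.0]]
contact_force: [1.3, 0.0, 0.4]
gripper_width: 0.0851
finger_force: 0.0
```

Request:
move_arm(series=[[[0,0,1,0,0,0,100],[0,0,2,0,0,0,100],[0,0,2,0,0,0,100],[0,0,2,0,0,0,100],[0,0,2,0,0,0,100],[0,0,2,0,0,0,100],[0,0,2,0,0,0,100],[0,0,2,0,0,0,100],[0,0,2,0,0,0,100],[0,0,2,0,0,0,100]]])

```text
t: 12.17
tool_pos: [0.4437, 0.0714, 0.1965]
eef_rot: [[-0.976, 0.218, -0.007], [0.218, 0.976, 0.006], [0.008, 0.004, -1.0]]
contact_force: [0.1, -0.1, 0.9]
gripper_width: 0.0851
finger_force: 0.0
```

Run:
```python
from h import *
o=get_obs(); step(obs=o); f=grab_frame("wrist"); cv2.imwrite("pics/w4.png",f["color"])
import pickle; pickle.dump((o,f),open("w4.pkl","wb"))
```

```text
t 12.17 tcp [0.444 0.071 0.196] yaw 77.4 q [ 0.15  0.05 -0.44  1.08  0.01  0.37] F [ 0.1 -0.1  0.9] w 0.0851 ff 0.0
```

View pics/w4.png

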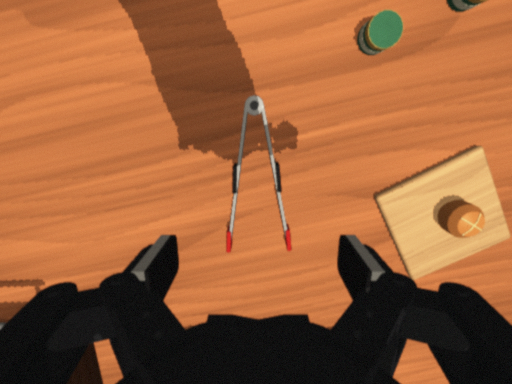

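The wrist view shows the tongs with the pivot at (255,105), the black grips at (236,178) and (277,177), and the red tips at (229,241) and (288,238). The roll's top is at about (464,219).

Run:
```python
from h import *
import pickle; o,f=pickle.load(open("w4.pkl","rb"))
im=f["color"]; h=cv2.cvtColor(im,cv2.COLOR_BGR2HSV)
p=lambda u,z:onz(f,u,z,o)
m=cv2.inRange(im,(0,0,0),(45,45,45)); m[:130]=0;m[215:]=0;m[:,:215]=0;m[:,300:]=0
N,_,st,c=cv2.connectedComponentsWithStats(m)
g=[(c[i],st[i]) for i in range(1,N) if st[i][4]>20]
for c_,s_ in g: print("grip",c_.round(1),s_.tolist(),p(c_,.022).round(4))
m=cv2.inRange(h,(0,170,60),(4,255,255))|cv2.inRange(h,(174,150,60),(180,255,255)); m[:200]=0;m[270:]=0;m[:,:210]=0;m[:,310:]=0
N,_,st,c=cv2.connectedComponentsWithStats(m)
for i in range(1,N):
    if st[i][4]>20: print("tip",c[i].round(1),st[i].tolist(),p(c[i],.022).round(4))
piv=p((255,105),.022); print("pivot",piv.round(4))
print("roll top",p((464,219),.05).round(4))
```

```text
grip [277.8 176.6] [276, 163, 4, 28, 49] [0.4504 0.0954 0.022 ]
grip [234.5 176.1] [234, 164, 3, 28, 48] [0.4384 0.0444 0.022 ]
tip [228.6 241. ] [227, 228, 5, 24, 86] [0.52   0.0164 0.022 ]
tip [287.9 239.8] [285, 228, 6, 23, 87] [0.5351 0.0915 0.022 ]
pivot [0.364  0.0866 0.022 ]
roll top [0.5402 0.2946 0.05  ]
```

```bash
python3 -c "
from h import *
step((.4444,.070,.1,78),(.4444,.07,.0,78))"
```

```text
t 12.22 tcp [0.444 0.071 0.196] yaw 77.4 q [ 0.15  0.06 -0.44  1.08  0.01  0.37] F [-0.1  0.1  0.3] w 0.085 ff 0.0
[-0.18 -0.16  9.64] [ 0.004 -0.008 -0.011]
[-0.26 -0.2  19.64] [ 0.004 -0.008 -0.011]
```

Request:
move_arm(series=[[[-0.1,-0.1,3.5,0.004,-0.008,-0.011,100],[-0.1,-0.1,7,0.004,-0.008,-0.011,100],[-0.2,-0.2,10.5,0.004,-0.008,-0.011,100],[-0.2,-0.2,13.5,0.004,-0.008,-0.011,100],[-0.2,-0.2,16,0.004,-0.008,-0.011,100],[-0.25,-0.2,18,0.004,-0.008,-0.011,100],[-0.25,-0.2,19,0.004,-0.008,-0.011,100],[-0.25,-0.2,19.5,0.004,-0.008,-0.011,100],[-0.25,-0.2,19.5,0.004,-0.008,-0.011,100],[-0.25,-0.2,19.5,0.004,-0.008,-0.011,85]]], force=20)

```text
t: 13.05
tool_pos: [0.4445, 0.0702, 0.0016]
eef_rot: [[-0.978, 0.207, 0.0], [0.207, 0.978, -0.0], [-0.0, -0.0, -1.0]]
contact_force: [0.0, -0.3, -1.0]
gripper_width: 0.0754
finger_force: 0.0
```

Request:
move_arm(series=[[[0,0,0,0,0,0,78],[0,0,0,0,0,0,72],[0,0,0,0,0,0,68],[0,0,0,0,0,0,65],[0,0,0,0,0,0,62],[0,0,0,0,0,0,60],[0,0,0,0,0,0,60],[0,0,0,0,0,0,60],[0,0,0,0,0,0,60],[0,0,0,0,0,0,60]]])

```text
t: 13.88
tool_pos: [0.4459, 0.0704, 0.0029]
eef_rot: [[-0.978, 0.207, 0.003], [0.207, 0.978, 0.0], [-0.003, 0.001, -1.0]]
contact_force: [-1.2, -0.3, 8.8]
gripper_width: 0.0518
finger_force: 7.1
```

Request:
move_arm(series=[[[0,0,-0.3,0,0,0,60],[0,0,-0.8,0,0,0,60],[0,0,-1.5,0,0,0,60],[0,0,-2.5,0,0,0,60],[0,0,-3.5,0,0,0,60],[0,0,-4.5,0,0,0,60],[0,0,-5.5,0,0,0,60],[0,0,-6.5,0,0,0,60],[0,0,-7.5,0,0,0,60],[0,0,-8,0,0,0,60]]])

```text
t: 14.72
tool_pos: [0.445, 0.0703, 0.083]
eef_rot: [[-0.978, 0.207, 0.002], [0.207, 0.978, 0.0], [-0.002, 0.001, -1.0]]
contact_force: [0.5, 0.1, -1.0]
gripper_width: 0.0516
finger_force: 4.1
```

Run:
```python
from h import *
o=get_obs(); step((.474,.261,.1,115),(.4444,.07,.1,78),obs=o); f=grab_frame("wrist"); g=grab_frame("side"); cv2.imwrite("pics/w5.png",np.hstack([f["color"][:,60:460],cv2.resize(g["color"][150:342,180:380],(400,384))]))
```

```text
t 14.72 tcp [0.445 0.07  0.083] yaw 78.0 q [ 0.16  0.15 -0.61  0.8  -0.    0.37] F [ 0.5  0.1 -1. ] w 0.0516 ff 4.1
[ 1.11 19.26 -1.69] [ 0.     0.002 -0.645]
[ 0.05 -0.04 -1.7 ] [0.001 0.002 0.001]
```

View pics/w5.png

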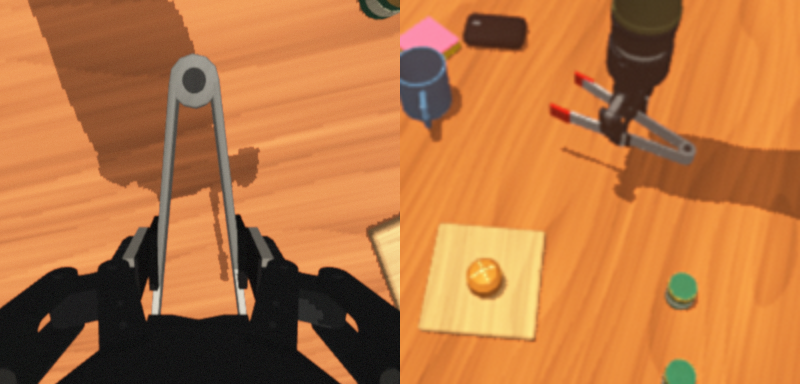

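The tongs are gripped and lifted level, with the tips open. The roll is at about (485,275) in the right-hand crop. Next I refine the roll's position from several views.

Run:
```python
from h import *
import pickle
o4,f4=pickle.load(open("w4.pkl","rb")); a,b=pickle.load(open("f0.pkl","rb"))
def crop(im,x0,y0,x1,y1): return cv2.resize(im[y0:y1,x0:x1],(266,266),interpolation=cv2.INTER_CUBIC)
w1=cv2.imread("pics/w1.png")
cv2.imwrite("pics/roll.png",np.hstack([crop(f4["color"],430,180,500,250),crop(w1,225,265,295,335),crop(b["color"],190,255,260,325)]))
o1=dict(tool_pos=[.3904,.2869,.2],eef_rot=[[-.996,-.089,0],[-.089,.996,0],[0,0,-1]])
for z in(.05,):
    print(onz(f4,(466,220),z,o4).round(4), onz(f4,(262,298),z,o1).round(4), onz(b,(222.5,287.),z).round(4))
```

```text
[0.542  0.2968 0.05  ] [0.5453 0.3062 0.05  ] [0.5467 0.3069 0.05  ]
```

View pics/roll.png

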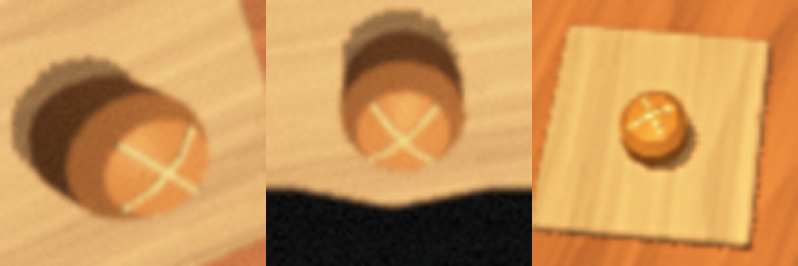

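The roll's cross-cut is at w4 (474,225), w1 (261,300) and side (222,286).

Run:
```python
from h import *
import pickle
o4,f4=pickle.load(open("w4.pkl","rb")); a,b=pickle.load(open("f0.pkl","rb"))
o1=dict(tool_pos=[.3904,.2869,.2],eef_rot=[[-.996,-.089,0],[-.089,.996,0],[0,0,-1]])
P=[onz(f4,(474.2,225.3),.05,o4),onz(f4,(260.8,300),.05,o1),onz(b,(221.8,285.8),.05)]
print(np.round(P,4)); r=np.mean(P,0); print(r)
yaw=115; ax=np.array([np.cos(np.radians(yaw-90)),np.sin(np.radians(yaw-90))]); t=r[:2]-.084*ax; print(t)
step((*t,.12,yaw),(*t,.021,yaw))
```

```text
[[0.5508 0.3061 0.05  ]
 [0.5484 0.3049 0.05  ]
 [0.5495 0.3048 0.05  ]]
[0.54957181 0.30526573 0.05      ]
[0.47344196 0.2697658 ]
t 14.82 tcp [0.445 0.07  0.082] yaw 78.0 q [ 0.16  0.16 -0.62  0.8  -0.    0.37] F [-0.3 -0.1 -0.5] w 0.0514 ff 4.1
[ 1.36 20.1  -3.74] [ 0.     0.002 -0.645]
[ 1.38 20.1   6.16] [ 0.     0.002 -0.645]
```

Request:
move_arm(series=[[[0,1,-1,0,0,0,60],[0.1,3,-2.5,0,0,-0.06,60],[0.3,5.5,-3.5,0,0,-0.14,60],[0.5,8,-3.7,0,0,-0.23,60],[0.7,10.5,-3.7,0,0,-0.32,60],[0.9,13,-3.7,0,0,-0.41,60],[1.1,15.5,-3.7,0,0,-0.5,60],[1.2,17.7,-3.7,0,0,-0.57,60],[1.3,19.3,-3.7,0,0,-0.62,60],[1.4,20.1,-3.7,0,0,-0.645,60]]])

```text
t: 15.65
tool_pos: [0.4721, 0.2716, 0.1176]
eef_rot: [[-0.905, -0.426, -0.001], [-0.426, 0.905, 0.0], [0.0, 0.0, -1.0]]
contact_force: [0.1, 1.0, -0.7]
gripper_width: 0.0516
finger_force: 4.1
```

Run:
```python
from h import *
o=get_obs(); step((.4734,.2698,.12,115),(.4734,.2698,.021,115),obs=o); f=grab_frame("side"); g=grab_frame("scene")
cv2.imwrite("pics/v7.png",np.hstack([cv2.resize(f["color"][230:350,150:270],(400,400),interpolation=2),cv2.resize(g["color"][150:270,310:430],(400,400),interpolation=2)]))
```

```text
t 15.65 tcp [0.472 0.272 0.118] yaw 115.2 q [ 0.52  0.28 -0.36  0.93  0.    0.08] F [ 0.1  1.  -0.7] w 0.0516 ff 4.1
[-0.04 -0.21 -0.24] [ 0.    -0.     0.004]
[-0.04 -0.22  9.66] [ 0.    -0.     0.004]
```

View pics/v7.png

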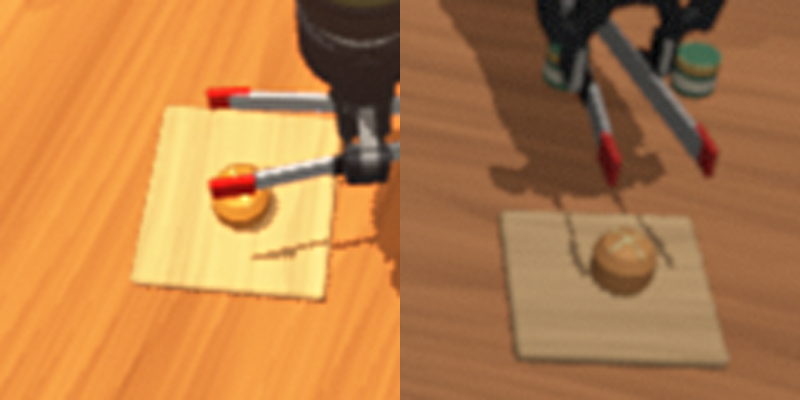

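The crop shows the open tips at side (232,187) and (228,98), and at scene (610,157) and (708,152), in crop pixels. They are high above the roll. That makes one picture over the limit, so from here I work from numbers only.

Run:
```python
from h import *
import pickle
a,b=pickle.load(open("f0.pkl","rb"))
def tri(ua,ub):
    (o1,d1),(o2,d2)=ray(a,ua),ray(b,ub); s=np.linalg.lstsq(np.c_[d1,-d2],o2-o1,rcond=None)[0]
    p,q=o1+s[0]*d1,o2+s[1]*d2; return (p+q)/2,np.linalg.norm(p-q)
# scene looks back at the robot: its right is +y
L=tri((402.4,195.6),(219.6,286.1)); R=tri((373,197.1),(218.4,259.4))
print(L,R); m=(L[0]+R[0])/2; print("mid",m.round(4),"gap",np.linalg.norm(L[0]-R[0]).round(4))
d=m[:2]-np.array(get_obs()["tool_pos"])[:2]; ax=np.array([np.cos(np.radians(25.2)),np.sin(np.radians(25.2))]); print("ahead",d@ax,"side",d@[-ax[1],ax[0]])
```

```text
(array([0.53503528, 0.33824138, 0.12847601]), np.float64(0.0036721644676606163)) (array([0.56288935, 0.2804534 , 0.12999658]), np.float64(0.0003049177293586529))
mid [0.549  0.3093 0.1292] gap 0.0642
ahead 0.08635166301379683 side 0.0023931637675580187
```

Request:
move_arm(series=[[[0,-0.2,0.8,0,0,0,60],[0,-0.3,2,0,0,0,60],[0,-0.3,3.2,0,0,0,60],[0,-0.3,4.4,0,0,0,60],[0,-0.3,5.6,0,0,0,60],[0,-0.3,6.8,0,0,0,60],[0,-0.3,7.9,0,0,0,60],[0,-0.3,8.8,0,0,0,60],[0,-0.3,9.4,0,0,0,60],[0,-0.3,9.6,0,0,0,60]]])

```text
t: 16.58
tool_pos: [0.4727, 0.2661, 0.0211]
eef_rot: [[-0.907, -0.422, -0.002], [-0.422, 0.907, -0.001], [0.002, -0.0, -1.0]]
contact_force: [0.4, -0.6, -1.0]
gripper_width: 0.0513
finger_force: 4.1
```

Run:
```python
from h import *
step((.4734,.2698,.021,115))
import pickle
a,b=pickle.load(open("f0.pkl","rb"))
for n,f0,box in(("scene",a,(355,180,425,260)),("side",b,(190,240,250,310))):
    f=grab_frame(n); im=f["color"]; h=cv2.cvtColor(im,cv2.COLOR_BGR2HSV)
    m=cv2.inRange(h,(0,170,60),(4,255,255))|cv2.inRange(h,(174,150,60),(180,255,255)); k=np.zeros_like(m); x0,y0,x1,y1=box; k[y0:y1,x0:x1]=m[y0:y1,x0:x1]
    N,_,st,c=cv2.connectedComponentsWithStats(k)
    for i in range(1,N):
        if st[i][4]>10: print(n,c[i].round(1),st[i].tolist(),onz(f,c[i],.034).round(4))
```

```text
t 16.58 tcp [0.473 0.266 0.021] yaw 114.9 q [ 0.51  0.39 -0.47  0.72 -0.    0.08] F [ 0.4 -0.6 -1. ] w 0.0513 ff 4.1
[-0.22  0.31  0.01] [-0.    -0.002 -0.001]
scene [390.1 226.8] [389, 221, 4, 12, 28] [0.5402 0.332  0.034 ]
scene [362.6 227.8] [361, 222, 5, 13, 36] [0.5637 0.2728 0.034 ]
side [220.6 275. ] [217, 274, 11, 4, 25] [0.5676 0.2743 0.034 ]
side [223.1 299.9] [218, 297, 11, 6, 52] [0.5362 0.3299 0.034 ]
```

Request:
move_arm(series=[[[0,0.15,0,0,0,0,60],[0,0.3,0,0,0,0,60],[0,0.3,0,0,0,0,58],[0,0.3,0,0,0,0,56],[0,0.3,0,0,0,0,54],[0,0.3,0,0,0,0,52],[0,0.3,0,0,0,0,50],[0,0.3,0,0,0,0,47],[0,0.3,0,0,0,0,44],[0,0.3,0,0,0,0,40]]], force=28)

```text
t: 17.52
tool_pos: [0.4722, 0.2698, 0.0224]
eef_rot: [[-0.906, -0.422, 0.0], [-0.422, 0.906, 0.0], [-0.0, 0.0, -1.0]]
contact_force: [1.0, 0.3, 0.2]
gripper_width: 0.0434
finger_force: 28.4
```

Request:
move_arm(series=[[[0,0,0,0,0,0,38],[0,0,0,0,0,0,36],[0,0,0,0,0,0,36],[0,0,0,0,0,0,36],[0,0,0,0,0,0,36],[0,0,0,0,0,0,36],[0,0,-0.2,0,0,0,36],[0,0,-0.6,0,0,0,36],[0,0,-1.2,0,0,0,36],[0,0,-2.0,0,0,0,36]]])

```text
t: 18.35
tool_pos: [0.4717, 0.2693, 0.0424]
eef_rot: [[-0.906, -0.422, -0.001], [-0.422, 0.906, -0.001], [0.001, -0.0, -1.0]]
contact_force: [-0.0, 0.2, -2.0]
gripper_width: 0.0436
finger_force: 28.5
```

Request:
move_arm(series=[[[0,0,-1.2,0,0,0,36],[0,0,-2.6,0,0,0,36],[0,0,-4.2,0,0,0,36],[0,0,-6,0,0,0,36],[0,0,-7.8,0,0,0,36],[0,0,-9.6,0,0,0,36],[0,0,-11.4,0,0,0,36],[0,0,-13,0,0,0,36],[0,0,-14.2,0,0,0,36],[0,0,-15,0,0,0,36]]])

```text
t: 19.18
tool_pos: [0.4728, 0.27, 0.1947]
eef_rot: [[-0.906, -0.422, 0.002], [-0.422, 0.906, 0.001], [-0.003, 0.0, -1.0]]
contact_force: [1.2, 0.9, -1.4]
gripper_width: 0.043
finger_force: 28.6
```

Request:
move_arm(series=[[[0,0,-0.3,0,0,0,36],[0,0,-0.5,0,0,0,36],[0,0,-0.5,0,0,0,36],[0,0,-0.5,0,0,0,36],[0,0,-0.5,0,0,0,36],[0,0,-0.5,0,0,0,36],[0,0,-0.5,0,0,0,36],[0,0,-0.5,0,0,0,36],[0,0,-0.5,0,0,0,36],[0,0,-0.5,0,0,0,36]]])

```text
t: 20.02
tool_pos: [0.4722, 0.2697, 0.1972]
eef_rot: [[-0.906, -0.423, -0.0], [-0.423, 0.906, -0.0], [0.0, -0.0, -1.0]]
contact_force: [0.5, 0.3, -1.9]
gripper_width: 0.0433
finger_force: 28.5
```

Run:
```python
from h import *
step()
import pickle
a,b=pickle.load(open("f0.pkl","rb"))
for n,f0,w in(("scene",a,(0.552,.3055)),("side",b,(.552,.3055))):
    f=grab_frame(n); im=f["color"]; h=cv2.cvtColor(im,cv2.COLOR_BGR2HSV); T=np.array(f["camera_from_world"]); K=np.array(f["mtx"])
    pr=lambda p:(lambda c:(K@c/(c[2]))[:2].round().astype(int))((T@np.r_[p,1])[:3])
    u0,u1=pr((*w,.215)),pr((*w,.031)); print(n,"held px",u0,"hsv",h[u0[1],u0[0]],h[u0[1]-2:u0[1]+3,u0[0]-2:u0[0]+3].reshape(-1,3).mean(0).round(),"| board px",u1,"hsv",h[u1[1],u1[0]],"was",cv2.cvtColor(f0["color"],cv2.COLOR_BGR2HSV)[u1[1]-2:u1[1]+3,u1[0]-2:u1[0]+3].reshape(-1,3).mean(0).round())
    m=cv2.inRange(h,(0,170,60),(4,255,255))|cv2.inRange(h,(174,150,60),(180,255,255)); k=np.zeros_like(m); x,y=u0; k[y-40:y+40,x-40:x+40]=m[y-40:y+40,x-40:x+40]
    N,_,st,c=cv2.connectedComponentsWithStats(k); print([(c[i].round(1).tolist(),st[i][4]) for i in range(1,N) if st[i][4]>10])
    d=cv2.absdiff(im,f0["color"]).max(2)>40; print([ (nm,float(d[r[1]:r[3],r[0]:r[2]].mean().round(3))) for nm,r in ({"mug":(232,238,288,290),"mouse":(180,222,212,260),"notes":(178,255,230,300)} if n=="scene" else {"mug":(175,170,208,220),"mouse":(210,155,245,176),"notes":(175,158,211,182)}).items()])
```

```text
t 20.02 tcp [0.472 0.27  0.197] yaw 115.0 q [ 0.52  0.22 -0.24  1.1  -0.    0.08] F [ 0.5  0.3 -1.9] w 0.0433 ff 28.5
scene held px [393 165] hsv [ 15 141 185] [ 15. 145. 176.] | board px [377 229] hsv [ 16 107 159] was [ 14. 152. 156.]
[([405.5, 166.1], np.int32(35)), ([381.0, 168.1], np.int32(70))]
[('mug', 0.0), ('mouse', 0.0), ('notes', 0.0)]
side held px [215 252] hsv [ 23 147 254] [ 23. 149. 252.] | board px [221 289] hsv [ 22 122 251] was [ 19. 177. 246.]
[([215.1, 241.4], np.int32(27)), ([216.7, 264.9], np.int32(77))]
[('mug', 0.0), ('mouse', 0.14), ('notes', 0.0)]
```

Run:
```python
from h import *
f=grab_frame("side")["color"]; s=cv2.resize(cv2.imread("pics/s3.png"),(160,120),interpolation=cv2.INTER_AREA); c=f[60:180,200:360]
A=cv2.cvtColor(s,6).astype(np.float32)[62:90,70:92]; B=cv2.cvtColor(c,6).astype(np.float32)[62:90,70:92]
print(cv2.phaseCorrelate(A,B), np.abs(A-B).mean())
step()
```

```text
((-3.39816457792997, -0.6473721719125418), 0.2347489661640591) 27.311687
t 20.17 tcp [0.472 0.27  0.197] yaw 115.0 q [ 0.52  0.22 -0.24  1.1  -0.    0.08] F [ 0.2 -1.  -0.1] w 0.0436 ff 28.5
```

Run:
```python
from h import *
for n in("side","scene"):
    f=grab_frame(n); T=np.array(f["camera_from_world"]);K=np.array(f["mtx"])
    pr=lambda p:(lambda c:(K@c/c[2])[:2])((T@np.r_[p,1])[:3])
    h=cv2.cvtColor(f["color"],cv2.COLOR_BGR2HSV); u=pr((.5367,-.3147,.072)); x,y=u.astype(int)
    m=cv2.inRange(h,(0,0,90),(180,80,255)); k=np.zeros_like(m); k[y-30:y+30,x-40:x+40]=m[y-30:y+30,x-40:x+40]
    N,_,st,c=cv2.connectedComponentsWithStats(k)
    for i in range(1,N):
        if st[i][4]>8: print(n,"exp",u.round(1),c[i].round(1),st[i].tolist(),onz(f,c[i],.072).round(4))
```

```text
side exp [300. 121.] [304.  114.1] [302, 112, 6, 7, 25] [ 0.5338 -0.3545  0.072 ]
scene exp [142.  159.9] [141.7 159.5] [126, 152, 33, 16, 150] [ 0.5353 -0.3166  0.072 ]
```

```bash
python3 -c "
from h import *
step(); print(sign_off())"
```

```text
t 20.27 tcp [0.472 0.27  0.197] yaw 115.0 q [ 0.52  0.22 -0.24  1.1  -0.    0.08] F [-0.1 -0.2 -2.2] w 0.0434 ff 28.6
the job is handed in; nothing more can be done
None
```

I handed the job in at 20 s: the large tin was standing upright in the drawer when I pushed it shut to its stop, and the tongs are holding the roll still, its underside about 19 cm above the desk by the arm's reading; I viewed 11 pictures, one over the limit of 10.

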